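# Register a sign blank in the corner pocket of a print jig

## Robot

A 7-joint arm with a two-finger parallel gripper is mounted at the origin on the work surface. World frame = base frame: x ahead of the robot, y to its left, z up, the work surface at z = 0. Lengths are in m, angles in rad, forces in N, time in s.
With the tool pointing down it reaches from about 0.35 to 0.9 m from the base axis. Payload 8.1 kg.
Tool frame: the origin (TCP) lies on the front face of the gripper's body, between the roots of the fingers; the fingertips stand 73 mm ahead of it and the grasp point (between the pads) lies 54 mm ahead of it; z points along the fingers, y is the direction in which the jaws open and shut (so a half turn about z gives the same grasp; the last joint's range is limited). The gripper opens to 85 mm and grips with 20 to 120 N. Pads are 22 mm wide; open, the fingers measure 114 mm over their backs; the gripper's body (76 mm by 85 mm) begins 54 mm behind the grasp point. The pads swing forward as they close: fully open they stand 13 mm farther back than shut.
Start: joints at [1.031, 0.434, 0.025, 1.573, -0.012, 1.134, -0.075], TCP at [0.264, -0.566, 0.304] pointing down, gripper open.
Joint ranges: [-2.62, 2.62], [-0.44, 2.09], [-1.27, 1.32], [0.08, 2.57], [-1.32, 4.46], [0.12, 2], [-2.74, 2.74]. Speed limits (rad/s): [2.22, 2.22, 3.01, 3.01, 3.14, 3.14, 3.14].

## Interface

Orientations are given as a rotation vector (axis times angle).
In Python, from station import r gives the robot as it stands. The module is installed in compiled form; this text tells all that it offers.
- The arm moves only by the tool drive_tool, never from a script. Its argument "plan" is a list of rows, each a list of 6 numbers: the shift along the world's x, y, z in m, then the turn, a rotation vector about the world's x, y, z in rad. A call has 1 to 12 rows; each row is the pose to reach, as a shift and turn from the pose commanded when the call began; what a row does not reach only later rows make up. A row lasts 1/12 s, in which the tool goes at most 41.7 mm and 7.16 degrees, less where a joint would pass 70% of its speed; a pose out of reach is approached as far as the arm can. A call with a gripper value outside its range is refused whole. "hand" is the opening in per cent of the stroke, from 0 (shut) to 100 (fully open), set as the call begins (left out, the last holds). The fingers move at their own pace and stop on an object; the grip force is fixed at half the most. Time passes only in rows, so rows that repeat a pose let the fingers close. It gives the time, the measured TCP pose, the force and the opening at its end, in the units of the state.
- r.get_obs(): the state, without advancing time (a new reading comes with each control period).
- r.grab_frame(name): name is "scene" or "top" or "wrist"; returns a dict with "pixels" (480x640x3 uint8, blue, green, red), "camera_matrix" (3x3 intrinsics, pixels), "k1" (the pictures are not rectified: a ray, as slopes to the right and down, at radius r is drawn at 1 + k1 r^2 times it, then the intrinsics apply), "rvec" (rotation vector, rad) and "tvec" (3), from world to camera coordinates, as OpenCV has them; the wrist camera has in their place "T_tool_cam" (4x4, takes a point from camera to tool coordinates, whose origin is the TCP and whose axes are the flange's). Camera axes: x right, y down, z forward; pixel columns grow to the right and rows downward; lengths in m; the calibration is good to about 2 mm. A picture is of the moment at which its call begins: read the wrist's pose just before it. There is no depth.
- r.job_done(): hands the job in, once; it reports no verdict.
The state is a dict: "t": time; "qpos": joint angles; "joint_vel": joint speeds; "joint_torque": joint torques, N m; "eef_pos": TCP position; "tcp_rot": TCP orientation; "wrist_force": force on the tool from outside, world axes, zero at the start; "ft_torque": the same for the moment, N m; "width": finger opening in m.
Only numpy, scipy, OpenCV 4.12 (cv2) and the standard library are available. Lean on these libraries where they do the work, as an engineer would, in place of code of your own. Each camera call takes 0.05 s, during which the arm holds its last target.

## Task

On the aluminium printing jig, use your fingertips to push the orange blank straight across the plate until its long edge lies flush against the long black rail at the far side, then slide it along that rail into the far corner pocket until it is fully home against the end stop. Only push or drag it flat on the plate, never lift or tip it, and leave everything else where it is.

Things in the scene. Friction and masses are not known exactly. Their poses are not given: they have to be found in the camera images.
- orange_blank: the part to register: orange acrylic sign blank, 50 x 70 x 8 mm (its own x, y, z), 34 g (somewhat more or less), lying loose and flat on the jig plate. Origin: centre of its underside; y is its long direction. It starts turned by up to 0.5 rad from the rail's direction, with its origin 90 to 130 mm from the rail face, and slides freely under a push of a few newtons at most
- jig: the jig: flat aluminium plate 280 x 460 x 10 mm (x, y, z) fixed on the table. Origin: centre of its underside; its x points away from the robot (turned by up to 0.25 rad), y along the rail towards the far pocket, z up; all coordinates in mm below are in this frame. Blanks lie on the plate at z = 10. Its rail, stops and guides are black bars 10 mm high (tops at z = 20); the rest of the plate is flat
- rail_face (a point): foot of the long rail's working face, at mid-length: x = 100, y = -10, z = 10 in the jig's frame (axes as the jig's). The rail is a straight bar 18 mm thick near the plate's far edge, along y from -220 to 200; its working face is the plane x = 100, looking to -x. A blank pressed against it once may stop a few degrees askew: press the end that stands off
- pocket_home (a point): the place of the blank's origin when fully home in the far corner pocket: x = 75, y = 135, z = 10 in the jig's frame (axes as the jig's); the blank's long side then lies along y, touching the rail and the end stop. The end stop's working face is the plane y = 170, looking to -y, x from 30 to 100. Seated, the blank's last 20 mm (y 100 to 120) stand out of the front guide
- guide (a point): mouth of the pocket: front end of the inner face of the short front guide, x = 48, y = 120, z = 10 in the jig's frame. The guide (12 mm thick, y 120 to 170, with a flared lead-in down to y = 105, x 33 to 48) and the rail make a slot 52 mm wide, open to -y: the blank enters it by sliding along the rail, long side parallel to it
- blue_blank: a loose bystander: blue acrylic blank, same size as the orange one, lying on the jig plate. Leave it alone
- white_blank: a bystander: white blank of the same size, already seated in the jig's other pocket, nearer the robot: centre at x = -95, y = 133 in the jig's frame, between black bars at x -69 to -56 (y 100 to 186) and y 170 to 186 (x -125 to -56). Leave it alone
- tape_roll: a bystander: green ring of tape lying flat on the table, 96 mm across, 25 mm high. Origin: centre of its underside
- squeegee: a bystander: yellow flat hand squeegee with grey felt edge, 72 x 100 mm, 9 mm high, on the table. Origin: under its middle
- driver: a bystander: screwdriver with red handle, about 170 mm long, lying on the table. Origin: under its middle
- caliper: a bystander: digital caliper, steel bar 235 mm long with a black slide, 12 mm high, lying on the table. Origin: under the bar's middle
- spray_bottle: a bystander: green spray bottle with black trigger head, 72 mm across, 210 mm high, standing on the table. Origin: centre of its foot
- ink_bottle: a bystander: black ink bottle with white cap, 54 mm across, 120 mm high, standing on the table. Origin: centre of its foot
Not all that is in view belongs to the job. Of the things like the orange_blank, leave any that is pink or purple; of the rest the smaller one is meant.

How it is judged:
On the way, in this order (a step that is already met when the one before it is completed fails the run):
1. the orange blank lies flat with its long edge flush against the long rail, still short of the pocket (x of orange_blank in the frame of jig above 0.0725 m and angle between the y axis of orange_blank and the y axis of jig, either way round below 0.05 rad and z of orange_blank in the frame of jig below 0.0125 m and angle between orange_blank's own z axis and vertical below 0.05 rad and y of orange_blank in the frame of jig below 0.085 m), for 0.1 s.
2. the orange blank is fully home in the far corner pocket (horizontal distance between orange_blank and pocket_home below 0.003 m and x of orange_blank in the frame of jig above 0.0725 m and angle between the y axis of orange_blank and the y axis of jig, either way round below 0.05 rad and z of orange_blank in the frame of jig below 0.0125 m and angle between orange_blank's own z axis and vertical below 0.05 rad), for 0.2 s.
At the end, for the whole second after the job is handed in: The orange blank lies flat and at rest on the jig plate in the far corner pocket: within 2.5 mm of touching the rail and within 2.5 mm of touching the end stop, its long side parallel to the rail within 0.05 rad. The white blank is within 6 mm and every other thing within 10 mm of where it was (x of orange_blank in the frame of jig above 0.0725 m and y of orange_blank in the frame of jig above 0.1325 m and horizontal distance between orange_blank and pocket_home below 0.0035 m and angle between the y axis of orange_blank and the y axis of jig, either way round below 0.05 rad and z of orange_blank in the frame of jig below 0.0125 m and angle between orange_blank's own z axis and vertical below 0.05 rad and linear speed of orange_blank below 0.01 m/s and distance of each of blue_blank, tape_roll, squeegee, driver, caliper, spray_bottle, ink_bottle from where it was at the start of the episode below 0.01 m and distance of white_blank from where it was at the start of the episode below 0.006 m).
It fails at once if the orange blank is lifted (more than 5 mm off the plate) or tipped (more than 0.2 rad) (z of orange_blank in the frame of jig above 0.015 m or angle between orange_blank's own z axis and vertical above 0.2 rad).
It fails at once if the orange blank is brought to the pocket's mouth away from the rail (more than 15 mm off it) (y of orange_blank in the frame of jig above 0.07 m and x of orange_blank in the frame of jig below 0.06 m).
It fails at once if the white blank is pushed out of its place (more than 6 mm) (distance of white_blank from where it was at the start of the episode above 0.006 m).
It fails at once if another thing on the plate or table is disturbed (moved more than 10 mm) (distance of any of blue_blank, tape_roll, squeegee, driver, caliper, spray_bottle, ink_bottle from where it was at the start of the episode above 0.01 m).
It also fails if it takes over 58 s, if anything falls off the work surface, if the arm or the gripper's body presses on something with over 40 N, if the wrist force passes 120 N, or if a joint passes its speed limit or range.

## Working session

There is one attempt and no reset: what is moved stays moved. The work goes in short steps, Python scripts to look and compute and a tool call to move; the robot and the scene stay as the last step left them, time stands still between calls to the robot, and variables do not carry over. Pictures are saved under pics/ and viewed, and the job is handed in when it is done.

Besides the shell and the picture viewer there is one more tool, called after "Request:" as name(argument=value, ...) on one line, values as JSON. drive_tool: Moves the arm, as the interface text tells. Its arguments: {"type":"object","properties":{"plan":{"type":"array"},"hand":{"type":"number"}},"required":["plan"]}

```bash
mkdir -p pics; cat > h.py <<'E'
import numpy as np, cv2
from station import r
def snap(n,fn):
    o=r.get_obs(); f=r.grab_frame(n); cv2.imwrite('pics/'+fn,f['pixels']); return o,f
def ext(f,o=None):
    if 'rvec' in f:
        R=cv2.Rodrigues(np.array(f['rvec'],float))[0]; t=np.array(f['tvec'],float).ravel()
    else:
        T=np.eye(4);T[:3,:3]=cv2.Rodrigues(np.array(o['tcp_rot'],float))[0];T[:3,3]=o['eef_pos']
        M=np.linalg.inv(T@np.array(f['T_tool_cam'])); R=M[:3,:3];t=M[:3,3]
    return R,t
def px2w(f,uv,z,o=None):
    R,t=ext(f,o);K=np.array(f['camera_matrix'])
    uv=np.array(uv,float).reshape(-1,1,2)
    # iterate undistort: drawn = s*(1+k1 r^2), r of undistorted slopes -> OpenCV model
    p=cv2.undistortPointsIter(uv,K,np.array([f['k1'],0,0,0.]),None,None,(3,50,1e-9)).reshape(-1,2)
    d=np.c_[p,np.ones(len(p))]@R; c=-R.T@t
    return c+d*((z-c[2])/d[:,2])[:,None]
def w2px(f,P,o=None):
    R,t=ext(f,o)
    return cv2.projectPoints(np.array(P,float).reshape(-1,1,3),cv2.Rodrigues(R)[0],t,np.array(f['camera_matrix']),np.array([f['k1'],0,0,0.]))[0].reshape(-1,2)
E
python3 - <<'E'
from h import *
for n in ['scene','top','wrist']:
    o,f=snap(n,n+'0.png'); R,t=ext(f,o); print(n,-R.T@t,f['k1'],np.array(f['camera_matrix']).tolist())
print(r.get_obs())
E
```

```text
scene [1.19702445 0.54474052 1.00207176] -0.1014510747214631 [[542.9762413950878, 0.0, 320.8195830085362], [0.0, 542.9762413950878, 246.24109901481918], [0.0, 0.0, 1.0]]
top [0.25782511 0.00117481 0.98639331] 0.009669999018850003 [[434.2317257228617, 0.0, 326.7629288969641], [0.0, 434.2317257228617, 239.46313398262666], [0.0, 0.0, 1.0]]
wrist [ 0.33034663 -0.5350784   0.37127146] -0.042517057138026886 [[338.8868990799581, 0.0, 318.1010329382526], [0.0, 338.8868990799581, 245.4770118811807], [0.0, 0.0, 1.0]]
{'t': 0.15, 'qpos': array([ 1.03138422,  0.43507923,  0.02499571,  1.57388014, -0.01159567,
        1.13400083, -0.07507211]), 'joint_vel': array([ 0.00088493, -0.00066612,  0.00113382, -0.00556188, -0.00117995,
        0.00166336, -0.00018144]), 'joint_torque': array([ 2.26515411e-03, -6.70882487e+01,  1.02612097e+00, -3.16445589e+01,
        1.57004659e-02,  9.07342939e-03,  1.12842838e-05]), 'eef_pos': array([ 0.26423741, -0.56607163,  0.3032994 ]), 'tcp_rot': array([-3.06584830e+00, -6.80359900e-01,  6.05318765e-04]), 'wrist_force': array([-0.57391141,  0.47647995,  0.4447905 ]), 'ft_torque': array([0.03488866, 0.03344539, 0.07577857]), 'width': 0.08548053162443338}
```

View pics/top0.png

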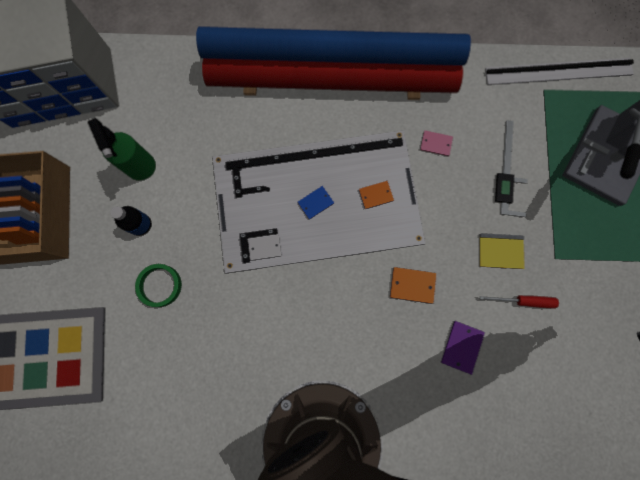

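View pics/scene0.png

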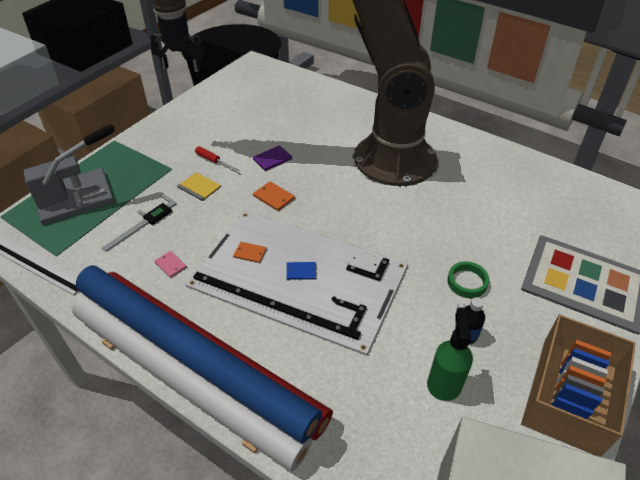

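Candidates: orange on the plate, top (377,195); larger orange on the table (413,286); pink (436,143); purple (463,347). The smaller one that is neither pink nor purple is the orange at (377,195), on the plate. I'll check it in a crop.

```bash
python3 - <<'E'
from h import *
o,f=snap('top','top1.png'); im=f['pixels']
c=im[120:320,190:460]; cv2.imwrite('pics/crop1.png',cv2.resize(c,None,fx=2.9,fy=2.9,interpolation=cv2.INTER_CUBIC))
hsv=cv2.cvtColor(im,cv2.COLOR_BGR2HSV)
for nm,lo,hi,z in [('orange',(5,150,80),(18,255,255),.018),('blue',(105,150,60),(125,255,255),.018)]:
    m=cv2.inRange(hsv,lo,hi); cs,_=cv2.findContours(m,cv2.RETR_EXTERNAL,cv2.CHAIN_APPROX_NONE)
    for q in cs:
        if 200<cv2.contourArea(q)<3000:
            (cx,cy),wh,a=cv2.minAreaRect(q); b=cv2.boxPoints(((cx,cy),wh,a)); w=px2w(f,b,z)
            print(nm,(cx,cy),wh,a,'ctr',w.mean(0).round(4),'sides',np.linalg.norm(w[1]-w[0]).round(4),np.linalg.norm(w[2]-w[1]).round(4), w.round(3).tolist())
# black bars
g=cv2.inRange(hsv,(0,0,0),(180,255,50)); 
cs,_=cv2.findContours(g,cv2.RETR_EXTERNAL,cv2.CHAIN_APPROX_NONE)
for q in cs:
    x,y,w,h=cv2.boundingRect(q)
    if cv2.contourArea(q)>60 and 200<x<430 and 120<y<280:
        b=cv2.boxPoints(cv2.minAreaRect(q)); print((x,y,w,h),px2w(f,b,.02).round(4).tolist())
E
```

```text
orange (6.0, 378.0) (24.0, 12.0) 90.0 ctr [0.1181 0.6749 0.018 ] sides 0.0253 0.0493 [[0.142, 0.692, 0.018], [0.143, 0.666, 0.018], [0.094, 0.658, 0.018], [0.094, 0.683, 0.018]]
orange (412.7900085449219, 284.9700012207031) (43.133514404296875, 29.9813289642334) 8.13010311126709 ctr [ 0.3398 -0.1917  0.018 ] sides 0.067 0.0961 [[0.312, -0.14, 0.018], [0.378, -0.149, 0.018], [0.367, -0.244, 0.018], [0.301, -0.234, 0.018]]
orange (375.805419921875, 194.36756896972656) (20.4389705657959, 29.408588409423828) 72.89727020263672 ctr [ 0.5464 -0.1078  0.018 ] sides 0.069 0.0487 [[0.558, -0.068, 0.018], [0.581, -0.133, 0.018], [0.534, -0.147, 0.018], [0.512, -0.083, 0.018]]
blue (36.5, 342.0) (24.0, 21.0) 90.0 ctr [0.1939 0.6223 0.018 ] sides 0.0451 0.0508 [[0.218, 0.649, 0.018], [0.22, 0.604, 0.018], [0.169, 0.596, 0.018], [0.168, 0.641, 0.018]]
blue (315.34613037109375, 202.26922607421875) (20.246557235717773, 29.12175941467285) 56.30992889404297 ctr [0.5235 0.0314 0.018 ] sides 0.0679 0.048 [[0.523, 0.072, 0.018], [0.563, 0.018, 0.018], [0.524, -0.009, 0.018], [0.484, 0.045, 0.018]]
(240, 229, 38, 34) [[0.4448, 0.2028, 0.02], [0.459, 0.1175, 0.02], [0.3923, 0.1055, 0.02], [0.3784, 0.1897, 0.02]]
(226, 138, 177, 60) [[0.6129, 0.2463, 0.02], [0.7122, -0.161, 0.02], [0.6234, -0.1776, 0.02], [0.5271, 0.2238, 0.02]]
```

View pics/crop1.png

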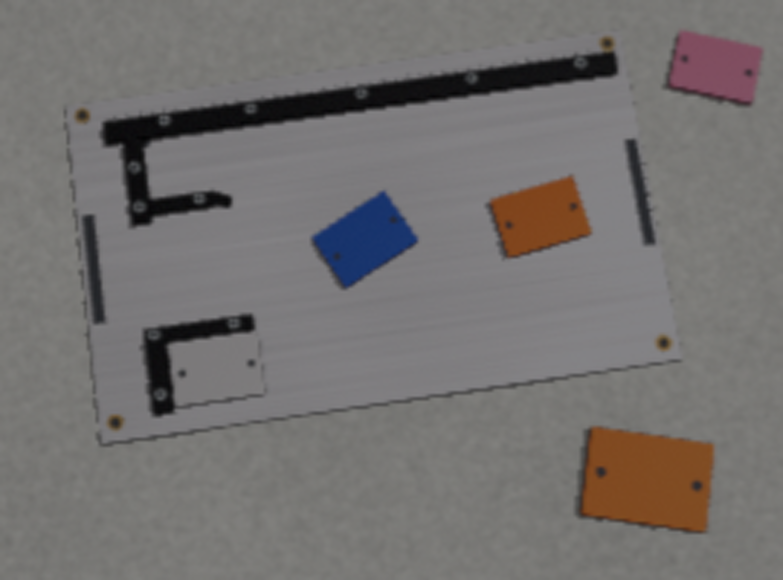

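The crop confirms it: the orange blank on the plate is 49x69 mm, while the one on the table is 67x96 mm. Next is the jig frame.

```bash
cat >> h.py <<'E'
def rigid(A,B): # A jig xy -> B world xy
    a=A.mean(0);b=B.mean(0);H=(A-a).T@(B-b);th=np.arctan2(H[0,1]-H[1,0],H[0,0]+H[1,1])
    R=np.array([[np.cos(th),-np.sin(th)],[np.sin(th),np.cos(th)]]);return th,b-R@a,R
E
python3 - <<'E'
from h import *
f=r.grab_frame('top')
s=2.9
cr=np.array([(66,105),(100,444),(681,360),(622,36)],float)/s+[190,120]-0.33
A=np.array([(140,230),(-140,230),(-140,-230),(140,-230)])/1000.
B=px2w(f,cr,.01)[:,:2]
th,t,R=rigid(A,B); print(th,t,(B-(A@R.T+t)).round(4).tolist())
# rail line from mask: rail pts z=.02 , y column wise
im=f['pixels'];hsv=cv2.cvtColor(im,cv2.COLOR_BGR2HSV);v=im.max(2).astype(float)
pts=[[],[]]
for u in range(285,400,3):
    yc=162+(u-230)*(142-162)/(400-230)-2
    col=v[:,u]
    y0=int(round(yc))
    lo=y0
    while col[lo]<60: lo+=1
    e=lo-1+(60-col[lo-1])/(col[lo]-col[lo-1])
    hi=y0
    while col[hi]<60: hi-=1
    g=hi+1-(60-col[hi+1])/(col[hi]-col[hi+1])
    pts[0].append((u,e));pts[1].append((u,g))
for P,z in zip(pts,(.01,.02)):
    W=px2w(f,P,z)[:,:2]; l=cv2.fitLine(W.astype(np.float32),cv2.DIST_HUBER,0,.01,.01).ravel()
    J=(W-t)@R; print('angle',np.arctan2(-l[0]*np.sign(l[1]),abs(l[1])),'jig x',J[:,0].mean(),J[:,0].std(), J[[0,-1],0])
for nm,q in [('orange',[[0.558,-0.068],[0.581,-0.133],[0.534,-0.147],[0.512,-0.083]]),('blue',[[0.523,0.072],[0.563,0.018],[0.524,-0.009],[0.484,0.045]])]:
    J=(np.array(q)-t)@R;print(nm,J.round(4).tolist(),J.mean(0))
print('home',R@[.075,.135]+t)
E
```

```text
0.1677341156194048 [0.53183672 0.02855012] [[0.0001, 0.0001], [0.0001, -0.0006], [0.0027, 0.0009], [-0.0029, -0.0004]]
angle 0.17635746 jig x 0.10520066905398896 0.005315120349518545 [0.10182686 0.10428228]
angle 0.17445965 jig x 0.11935034914080897 0.0010560876279931439 [0.11911362 0.1206691 ]
orange [[0.0097, -0.0996], [0.0215, -0.1675], [-0.0272, -0.1734], [-0.0382, -0.1067]] [-0.00854413 -0.13679351]
blue [[-0.0015, 0.0443], [0.029, -0.0156], [-0.014, -0.0357], [-0.0444, 0.0242]] [-0.00772724  0.00430028]
home [0.58324607 0.17417663]
```

Request:
drive_tool(plan=[[0.01,0.03,0,0,0,-0.02],[0.03,0.065,0,0,0,-0.04],[0.05,0.1,0,0,0,-0.06],[0.065,0.135,0,0,0,-0.09],[0.08,0.17,0,0,0,-0.11],[0.095,0.205,0,0,0,-0.13],[0.11,0.24,0,0,0,-0.15],[0.13,0.275,0,0,0,-0.17],[0.145,0.31,0,0,0,-0.19],[0.16,0.345,0,0,0,-0.21],[0.18,0.38,0,0,0,-0.23],[0.19,0.41,0,0,0,-0.25]], hand=47)

```text
t: 1.25
eef_pos: [0.4559, -0.1535, 0.3042]
tcp_rot: [-3.128, -0.294, -0.002]
wrist_force: [0.8, 0.3, -0.2]
width: 0.04
```

Request:
drive_tool(plan=[[0.008,0.02,-0.02,0,0,-0.01],[0.017,0.035,-0.04,0,0,-0.014],[0.017,0.035,-0.06,0,0,-0.014],[0.017,0.035,-0.08,0,0,-0.014],[0.017,0.035,-0.09,0,0,-0.014],[0.017,0.035,-0.09,0,0,-0.014],[0.017,0.035,-0.09,0,0,-0.014]])

```text
t: 1.83
eef_pos: [0.4713, -0.1216, 0.2141]
tcp_rot: [-3.13, -0.27, 0.001]
wrist_force: [-0.1, -0.4, -0.2]
width: 0.0402
```

```bash
python3 - <<'E'
from h import *
o,f=snap('wrist','w1.png'); print(o)
E
```

```text
{'t': 1.8333, 'qpos': array([ 0.28610371,  0.32688619, -0.17980471,  2.001689  ,  0.07863135,
        0.82019379, -1.33662931]), 'joint_vel': array([ 0.00322614, -0.02103504, -0.00092673, -0.02179053, -0.00228277,
        0.00706088, -0.00047327]), 'joint_torque': array([-2.39303028e-01, -5.04990327e+01, -1.34370513e+00, -2.44929475e+01,
        3.96582624e-02, -1.39759448e-01, -3.50400992e-02]), 'eef_pos': array([ 0.47128178, -0.12156547,  0.2140511 ]), 'tcp_rot': array([-3.12981963e+00, -2.70253480e-01,  1.11510171e-03]), 'wrist_force': array([-0.11486284, -0.44064151, -0.22775637]), 'ft_torque': array([-0.04441827,  0.04812947,  0.00727041]), 'width': 0.04023424740274875}
```

View pics/w1.png

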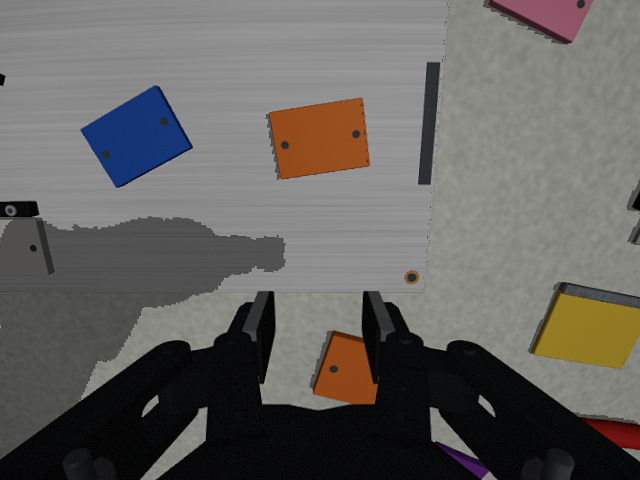

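The wrist view shows the orange blank at (319,139), centred ahead of the spread fingers at (264,300) and (374,300). Blue is at (136,137) and the plate corner at about (425,292).

```bash
cat >> h.py <<'E'
TH=0.173; JT=np.array([0.5320,0.0286])
JR=np.array([[np.cos(TH),-np.sin(TH)],[np.sin(TH),np.cos(TH)]])
def w2j(p): return (np.atleast_2d(p)[:,:2]-JT)@JR
def j2w(p): return np.atleast_2d(p)@JR.T+JT
def blanks(f,o=None,lo=300,hi=12000):
    hsv=cv2.cvtColor(f['pixels'],cv2.COLOR_BGR2HSV)
    for nm,a,b in [('orange',(5,150,60),(18,255,255)),('blue',(105,150,50),(125,255,255))]:
        cs,_=cv2.findContours(cv2.inRange(hsv,a,b),cv2.RETR_EXTERNAL,cv2.CHAIN_APPROX_NONE)
        for q in cs:
            if lo<cv2.contourArea(q)<hi:
                w=px2w(f,q.reshape(-1,2),.018,o)
                J=(w2j(w)*1000).astype(np.float32); (c,wh,a)=cv2.minAreaRect(J)
                if min(wh)<35 or max(wh)>85: continue
                bp=cv2.boxPoints((c,wh,a)); e=max([bp[1]-bp[0],bp[2]-bp[1]],key=np.linalg.norm)
                if e[1]<0:e=-e
                print(nm,'jig mm c',np.round(c,1),'size',np.round(wh,1),'yaw',round(float(np.arctan2(-e[0],e[1])),3),'xmax',J[:,0].max(),'ymax',J[:,1].max())
E
python3 - <<'E'
from h import *
o=r.get_obs();f=r.grab_frame('wrist'); blanks(f,o)
print('corner',w2j(px2w(f,[(425,292),(0,292),(446,0)],.01,o)))
print('tcp',w2j(o['eef_pos']))
f=r.grab_frame('top'); blanks(f,lo=200)
E
```

```text
orange jig mm c [-212.2 -170. ] size [60.4 71.4] yaw 1.292 xmax -169.80954 ymax -132.74065
orange jig mm c [  -8.6 -138.7] size [49.2 68.8] yaw 0.143 xmax 20.296589 ymax -101.51373
blue jig mm c [-6.5  0.1] size [49.3 70.8] yaw 0.449 xmax 29.565966 ymax 41.730625
corner [[-0.13613252 -0.23175167]
 [-0.13741076  0.15318129]
 [ 0.088145   -0.22845181]]
tcp [[-0.08521452 -0.1376515 ]]
orange jig mm c [-219.4 -154. ] size [35.4 68.5] yaw 1.399 xmax -184.04208 ymax -131.72179
blue jig mm c [-230.4  642.9] size [45.  49.3] yaw 1.514 xmax -204.62991 ymax 665.61597
blue jig mm c [-7.7  4.3] size [47.7 67.9] yaw 0.447 xmax 26.292126 ymax 41.748325
```

Request:
drive_tool(plan=[[0,0,-0.03,0,0,0],[0,0,-0.06,0,0,0],[0,0,-0.09,0,0,0],[0,0,-0.11,0,0,0],[0,0,-0.12,0,0,0],[0,0,-0.124,0,0,0],[0,0,-0.126,0,0,0],[0,0,-0.126,0,0,0]])

```text
t: 2.65
eef_pos: [0.4721, -0.1215, 0.0888]
tcp_rot: [3.129, 0.271, 0.002]
wrist_force: [0.0, -0.4, 0.3]
width: 0.0402
```

Request:
drive_tool(plan=[[0,0,-0.001,0,0,0],[0,0,-0.002,0,0,0],[0,0,-0.002,0,0,0]])

```text
t: 2.9
eef_pos: [0.4718, -0.1214, 0.0866]
tcp_rot: [3.129, 0.271, 0.002]
wrist_force: [-0.5, -0.6, -0.1]
width: 0.04
```

```bash
python3 - <<'E'
from h import *
o,f=snap('wrist','w2.png'); print(o['wrist_force'],o['eef_pos'])
o,f=snap('scene','s2.png'); cv2.imwrite('pics/s2c.png',cv2.resize(f['pixels'][150:350,150:420],None,fx=2.9,fy=2.9))
E
```

```text
[-0.45140993 -0.6454756  -0.06625555] [ 0.47177141 -0.12144149  0.08655636]
```

View pics/s2c.png

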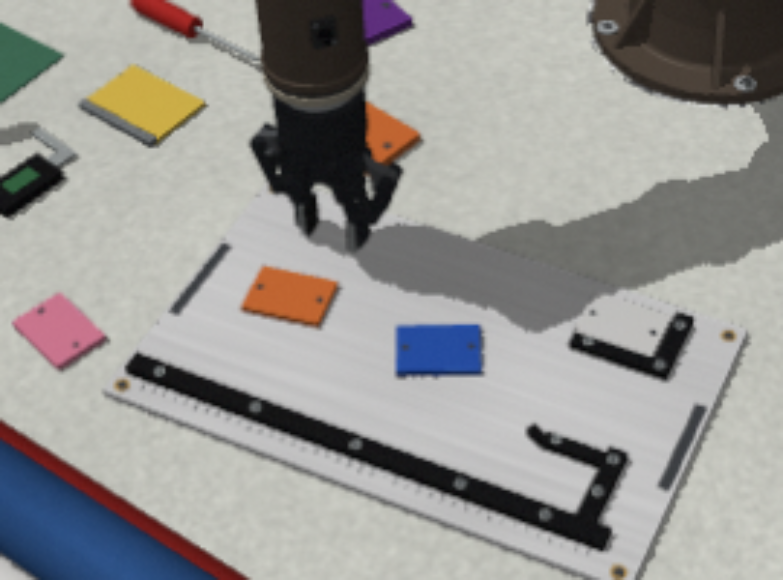

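View pics/w2.png

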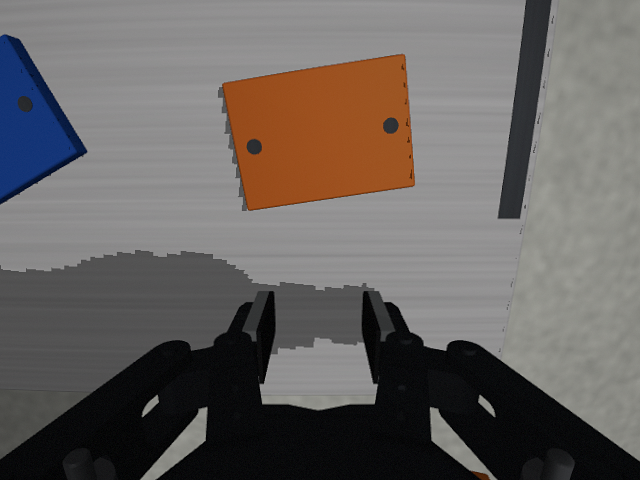

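The fingertips are still clear of the plate, with the blank ahead of them at (318,132) in the wrist view. I'll feel downward for the plate.

Request:
drive_tool(plan=[[0,0,-0.001,0,0,0],[0,0,-0.002,0,0,0],[0,0,-0.002,0,0,0]])

```text
t: 3.25
eef_pos: [0.4713, -0.1213, 0.0838]
tcp_rot: [-3.13, -0.271, 0.0]
wrist_force: [-0.3, 0.3, -0.6]
width: 0.0402
```

Request:
drive_tool(plan=[[0,0,-0.001,0,0,0],[0,0,-0.002,0,0,0],[0,0,-0.002,0,0,0]])

```text
t: 3.5
eef_pos: [0.4712, -0.1213, 0.0817]
tcp_rot: [-3.13, -0.271, 0.001]
wrist_force: [0.7, -0.2, 0.3]
width: 0.0406
```

Request:
drive_tool(plan=[[0,0,-0.001,0,0,0],[0,0,-0.002,0,0,0],[0,0,-0.002,0,0,0]])

```text
t: 3.75
eef_pos: [0.4714, -0.1213, 0.0811]
tcp_rot: [3.129, 0.271, 0.0]
wrist_force: [-6.1, 1.0, 22.4]
width: 0.04
```

Request:
drive_tool(plan=[[0,0,-0.001,0,0,0],[0,0,-0.0015,0,0,0],[0,0,-0.0015,0,0,0]])

```text
t: 4.0
eef_pos: [0.4714, -0.1213, 0.0809]
tcp_rot: [3.129, 0.271, 0.001]
wrist_force: [-11.5, 2.5, 47.3]
width: 0.0403
```

The plate touches at TCP z of about 0.081. I'll raise 2 mm, then push along jig +x.

Request:
drive_tool(plan=[[0,0,0.003,0,0,0],[0,0,0.005,0,0,0],[0,0,0.005,0,0,0]])

```text
t: 4.25
eef_pos: [0.4716, -0.1214, 0.0838]
tcp_rot: [3.13, 0.271, 0.001]
wrist_force: [-0.1, 0.1, -0.2]
width: 0.0401
```

```bash
python3 - <<'E'
from h import *
o=r.get_obs(); print(o['wrist_force'],o['eef_pos'],w2j(o['eef_pos']), np.array([np.cos(TH),np.sin(TH)]))
E
```

```text
[-0.09510893  0.05509583 -0.2378009 ] [ 0.4716432  -0.12140496  0.08381711] [[-0.08527745 -0.13737608]] [0.98507279 0.17213834]
```

Request:
drive_tool(plan=[[0.01,0.0017,0,0,0,0],[0.02,0.0034,0,0,0,0],[0.03,0.0052,0,0,0,0],[0.036,0.0063,0,0,0,0],[0.042,0.0073,0,0,0,0],[0.048,0.0084,0,0,0,0],[0.054,0.0094,0,0,0,0],[0.06,0.0105,0,0,0,0],[0.066,0.0115,0,0,0,0],[0.072,0.0126,0,0,0,0],[0.078,0.0136,0,0,0,0],[0.078,0.0136,0,0,0,0]])

```text
t: 5.25
eef_pos: [0.5509, -0.1073, 0.0836]
tcp_rot: [-3.13, -0.272, -0.002]
wrist_force: [0.1, -0.4, -0.4]
width: 0.0404
```

```bash
python3 - <<'E'
from h import *
o,f=snap('wrist','w3.png'); print(o['wrist_force'],o['eef_pos'],w2j(o['eef_pos']));blanks(f,o,hi=60000)
E
```

```text
[ 0.09192689 -0.3608143  -0.3829438 ] [ 0.5508546  -0.10733168  0.0835635 ] [[-0.0048259 -0.1371482]]
orange jig mm c [  32.9 -142.3] size [68.3 48.9] yaw -0.0 xmax 57.387695 ymax -108.1344
blue jig mm c [-3.9 -2.7] size [48.7 73.5] yaw 0.445 xmax 32.546204 ymax 20.08195
```

View pics/w3.png

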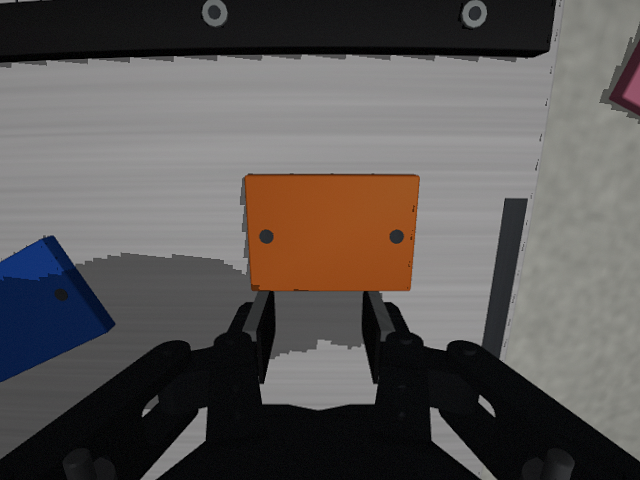

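The blank now sits square against both fingers, top edge at row 175, rail foot at about rows 50–60. I'll measure the remaining gap and the rail angle.

```bash
cat >> h.py <<'E'
def edge_rows(f,us,v0,dv,thr,o,z):
    v=f['pixels'].max(2).astype(float);P=[]
    for u in us:
        y=v0
        while 0<y+dv<480 and v[y,u]<thr: y+=dv
        P.append((u,y-dv*(v[y,u]-thr)/(v[y,u]-v[y-dv,u]+1e-9)))
    W=px2w(f,P,z,o); J=w2j(W)*1000; a=np.polyfit(J[:,1],J[:,0],1); res=J[:,0]-np.polyval(a,J[:,1])
    k=abs(res)<2*res.std()+.05;a=np.polyfit(J[k,1],J[k,0],1); return a,P,J
E
python3 - <<'E'
from h import *
o=r.get_obs();f=r.grab_frame('wrist')
a,P,J=edge_rows(f,range(60,540,20),38,1,60,o,.01); print('rail foot slope',a[0],'x at y=-142',a[0]*-142+a[1]); print(np.round(P[::4],1).tolist(),J[:,0].round(1)[::3])
# blank far edge (top) from mask
hsv=cv2.cvtColor(f['pixels'],cv2.COLOR_BGR2HSV);m=cv2.inRange(hsv,(5,150,60),(18,255,255))
P=[(u,np.argmax(m[:,u]>0)-.5) for u in range(255,412,5)]
J=w2j(px2w(f,P,.018,o))*1000;print('blank far edge',np.polyfit(J[:,1],J[:,0],1),J[:,0].mean())
E
```

```text
rail foot slope -0.0018611126042259423 x at y=-142 101.57484272888414
[[60.0, 57.1], [140.0, 54.3], [220.0, 52.1], [300.0, 51.5], [380.0, 51.7], [460.0, 52.8]] [101.4 101.4 101.5 101.6 101.6 101.6 101.6 101.8]
blank far edge [2.70129974e-03 5.77655049e+01] 57.380246956499626
```

Request:
drive_tool(plan=[[0.005,0.0009,0,0,0,0],[0.01,0.0017,0,0,0,0],[0.015,0.0026,0,0,0,0],[0.02,0.0034,0,0,0,0],[0.025,0.0043,0,0,0,0],[0.03,0.0052,0,0,0,0],[0.034,0.0058,0,0,0,0],[0.037,0.0064,0,0,0,0],[0.039,0.0067,0,0,0,0],[0.041,0.007,0,0,0,0],[0.041,0.007,0,0,0,0]])

```text
t: 6.27
eef_pos: [0.5907, -0.1006, 0.0834]
tcp_rot: [-3.13, -0.271, -0.0]
wrist_force: [-0.2, 0.4, -0.5]
width: 0.0402
```

Request:
drive_tool(plan=[[0.001,0.0002,0,0,0,0],[0.002,0.0003,0,0,0,0],[0.002,0.0003,0,0,0,0]])

```text
t: 6.52
eef_pos: [0.5925, -0.1005, 0.0834]
tcp_rot: [3.13, 0.271, 0.0]
wrist_force: [0.2, -0.2, 0.4]
width: 0.0401
```

Request:
drive_tool(plan=[[0.001,0.0002,0,0,0,0],[0.002,0.0003,0,0,0,0],[0.002,0.0003,0,0,0,0]])

```text
t: 6.77
eef_pos: [0.5946, -0.1001, 0.0835]
tcp_rot: [3.13, 0.271, 0.0]
wrist_force: [0.4, -0.2, -0.4]
width: 0.0403
```

```bash
python3 - <<'E'
from h import *
o,f=snap('wrist','w4.png'); print(o['wrist_force'],o['eef_pos'],w2j(o['eef_pos']));blanks(f,o,hi=60000)
E
```

```text
[ 0.43152857 -0.19767432 -0.38574928] [ 0.59460118 -0.10011204  0.08345592] [[ 0.03951044 -0.13756679]]
orange jig mm c [  76.8 -142.5] size [68.3 49. ] yaw -0.001 xmax 101.27969 ymax -108.358635
blue jig mm c [2.4 0.4] size [39.6 81.4] yaw 0.637 xmax 35.56792 ymax 28.147951
```

View pics/w4.png

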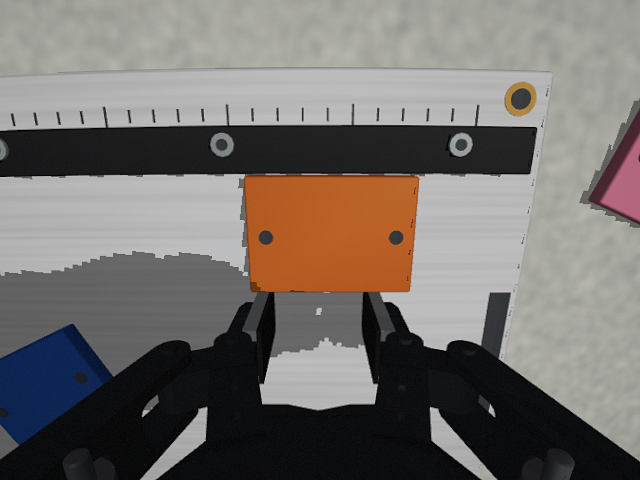

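The blank's edge (row 176) is almost at the rail (row 174) and parallel to it. There's no contact force yet, so I'll push on in 1 mm steps.

Request:
drive_tool(plan=[[0.001,0.0002,0,0,0,0],[0.002,0.0003,0,0,0,0],[0.002,0.0003,0,0,0,0],[0.002,0.0003,0,0,0,0]])

```text
t: 7.15
eef_pos: [0.5959, -0.0999, 0.0833]
tcp_rot: [3.13, 0.271, -0.002]
wrist_force: [-3.8, -0.5, 2.1]
width: 0.0401
```

Request:
drive_tool(plan=[[0.001,0.0002,0,0,0,0],[0.001,0.0002,0,0,0,0],[0.001,0.0002,0,0,0,0]])

```text
t: 7.4
eef_pos: [0.5961, -0.1, 0.0832]
tcp_rot: [3.13, 0.27, -0.004]
wrist_force: [-6.8, -1.3, 3.9]
width: 0.0402
```

```bash
python3 - <<'E'
from h import *
o,f=snap('wrist','w5.png'); print(o['wrist_force'],o['eef_pos'],w2j(o['eef_pos']));blanks(f,o,hi=60000)
E
```

```text
[-6.78945835 -1.25593158  3.87452896] [ 0.59605756 -0.09995083  0.08318583] [[ 0.04097284 -0.13765869]]
orange jig mm c [  77.6 -142.5] size [48.6 68.2] yaw 0.0 xmax 101.86792 ymax -108.408226
blue jig mm c [2.7 0.9] size [38.5 81.6] yaw 0.637 xmax 35.462856 ymax 28.485365
```

View pics/w5.png

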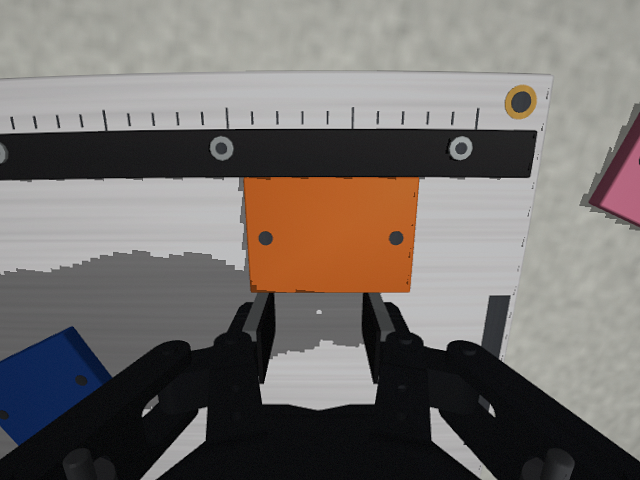

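The blank is flush on the rail: its edge meets the rail at row 178, yaw is 0.000 and the contact force is 7 N. Next I'll back off, lift, turn the tool 90° and go behind its near short edge.

Request:
drive_tool(plan=[[-0.01,-0.0017,0,0,0,0],[-0.02,-0.0034,0.0,0,0,0],[-0.02,-0.0034,0.025,0,0,0],[-0.02,-0.0034,0.05,0,0,0.05],[-0.01,-0.01,0.06,0,0,0.15],[0.0,-0.02,0.06,0,0,0.25],[0.01,-0.03,0.06,0,0,0.35],[0.02,-0.04,0.06,0,0,0.45],[0.03,-0.05,0.06,0,0,0.55],[0.045,-0.06,0.06,0,0,0.65],[0.045,-0.06,0.06,0,0,0.75],[0.045,-0.06,0.06,0,0,0.85]])

```text
t: 8.45
eef_pos: [0.6425, -0.1608, 0.1432]
tcp_rot: [2.736, 1.542, 0.001]
wrist_force: [0.5, 0.4, 0.0]
width: 0.0401
```

Request:
drive_tool(plan=[[0,0,0,0,0,0.1],[0,0,0,0,0,0.2],[0,0,0,0,0,0.3],[0,0,0,0,0,0.4],[0,0,0,0,0,0.5],[0,0,0,0,0,0.6],[0,0,0,0,0,0.7],[0,0,0,0,0,0.721],[0,0,0,0,0,0.721],[0,0,0,0,0,0.721]], hand=12)

```text
t: 9.28
eef_pos: [0.6421, -0.1597, 0.1434]
tcp_rot: [2.025, 2.402, 0.0]
wrist_force: [0.1, -0.5, 0.2]
width: 0.0101
```

```bash
python3 - <<'E'
from h import *
o,f=snap('wrist','w6.png'); print(o['wrist_force'],o['eef_pos'],w2j(o['eef_pos']),o['width'],o['qpos']);blanks(f,o,hi=60000)
Rm=cv2.Rodrigues(o['tcp_rot'])[0];print('toolx yaw',np.arctan2(Rm[1,0],Rm[0,0])-np.pi/2)
E
```

```text
[ 0.10428728 -0.51611783  0.15961669] [ 0.64209707 -0.15974698  0.14338639] [[ 0.07603189 -0.20448741]] 0.010104868825889292 [ 0.50381772  0.71555962 -0.54317644  1.60374948  0.43176007  0.94431498
 -0.01770648]
orange jig mm c [  77.  -142.5] size [49.2 68.8] yaw 0.001 xmax 101.59611 ymax -108.09933
toolx yaw 0.16982895435041012
```

View pics/w6.png

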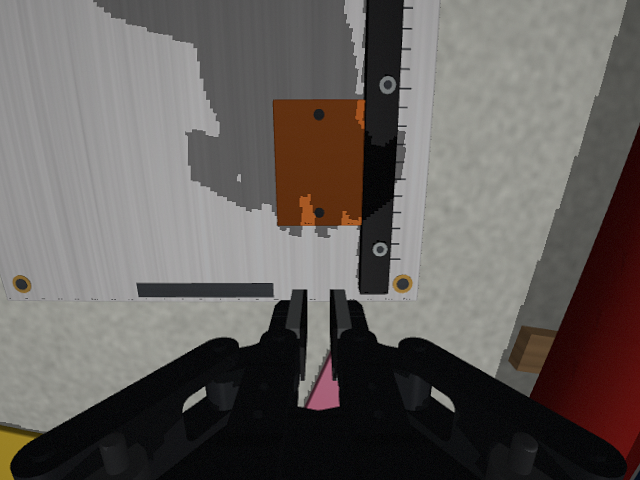

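The blank stays flush on the rail, at (320,163), and the fingers sit at (318,295) behind its short edge, clear of the rail. Going down.

Request:
drive_tool(plan=[[0,0,-0.02,0,0,0],[0,0,-0.04,0,0,0],[0,0,-0.05,0,0,0],[0,0,-0.055,0,0,0],[0,0,-0.057,0,0,0],[0,0,-0.058,0,0,0],[0,0,-0.058,0,0,0]])

```text
t: 9.92
eef_pos: [0.6428, -0.1595, 0.0861]
tcp_rot: [2.021, 2.404, 0.001]
wrist_force: [-0.4, 0.6, -0.4]
width: 0.0104
```

```bash
python3 - <<'E'
from h import *
o,f=snap('wrist','w7.png'); print(o['wrist_force'],o['eef_pos'],w2j(o['eef_pos']),o['width']);blanks(f,o,hi=60000)
E
```

```text
[-0.43353107  0.63521209 -0.35465213] [ 0.64284277 -0.15953691  0.08608516] [[ 0.07680262 -0.20440884]] 0.01044357438237552
orange jig mm c [  77.  -142.4] size [68.1 49. ] yaw -0.0 xmax 101.44759 ymax -108.333046
```

View pics/w7.png

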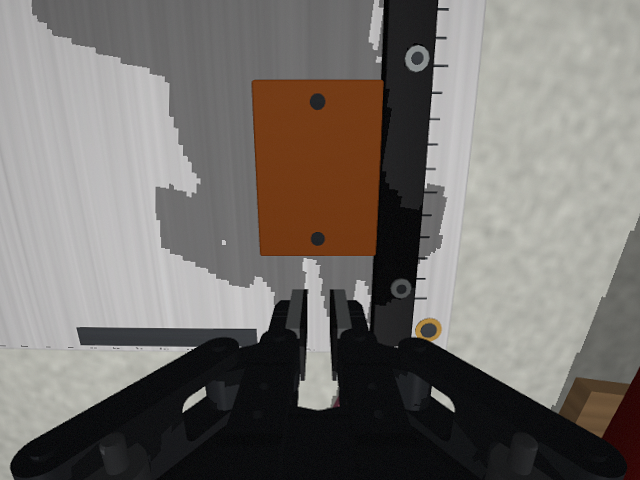

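Request:
drive_tool(plan=[[-0.0009,0.005,0,0,0,0],[-0.0017,0.01,0,0,0,0],[-0.0026,0.015,0,0,0,0],[-0.0036,0.0205,0,0,0,0],[-0.0049,0.028,0,0,0,0],[-0.0063,0.036,0,0,0,0],[-0.0078,0.044,0,0,0,0],[-0.0092,0.052,0,0,0,0],[-0.0106,0.06,0,0,0,0],[-0.012,0.068,0,0,0,0],[-0.013,0.074,0,0,0,0],[-0.0138,0.078,0,0,0,0]])

```text
t: 10.97
eef_pos: [0.6284, -0.0803, 0.0855]
tcp_rot: [-2.02, -2.406, -0.0]
wrist_force: [-0.0, -1.0, -0.6]
width: 0.0102
```

```bash
python3 - <<'E'
from h import *
o,f=snap('wrist','w8.png'); print(o['wrist_force'],o['eef_pos'],w2j(o['eef_pos']),o['width']);blanks(f,o,hi=60000)
E
```

```text
[-0.00407765 -1.04639323 -0.57916115] [ 0.62843031 -0.08028788  0.0854617 ] [[ 0.0762471  -0.12386184]] 0.01017128182955759
orange jig mm c [ 76.6 -77.1] size [49.  68.2] yaw 0.001 xmax 101.04575 ymax -42.929073
blue jig mm c [ 1.  -9.5] size [50.  47.3] yaw -1.125 xmax 33.18478 ymax 1.175159
```

View pics/w8.png

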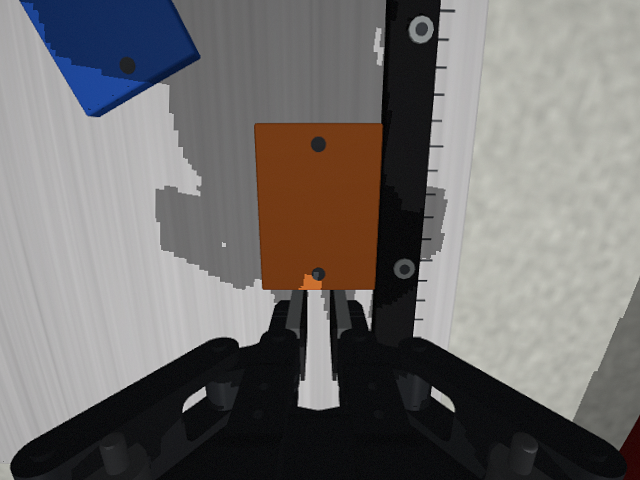

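Request:
drive_tool(plan=[[-0.0009,0.005,0,0,0,0],[-0.0021,0.012,0,0,0,0],[-0.0035,0.02,0,0,0,0],[-0.0049,0.028,0,0,0,0],[-0.0063,0.036,0,0,0,0],[-0.0078,0.044,0,0,0,0],[-0.0092,0.052,0,0,0,0],[-0.0106,0.06,0,0,0,0],[-0.012,0.068,0,0,0,0],[-0.0134,0.076,0,0,0,0],[-0.0146,0.083,0,0,0,0],[-0.0155,0.088,0,0,0,0]])

```text
t: 12.02
eef_pos: [0.6129, 0.0076, 0.0855]
tcp_rot: [-2.02, -2.406, -0.0]
wrist_force: [-0.4, 0.2, 0.7]
width: 0.0104
```

```bash
python3 - <<'E'
from h import *
o,f=snap('wrist','w9.png'); print(o['wrist_force'],o['eef_pos'],w2j(o['eef_pos']),o['width']);blanks(f,o,hi=60000)
E
```

```text
[-0.36025918  0.17448272  0.68109064] [0.6128719  0.00760413 0.08546684] [[ 0.07605051 -0.03460361]] 0.010350497241166507
orange jig mm c [76.5 12.2] size [49.  68.2] yaw 0.001 xmax 101.01612 ymax 46.319427
blue jig mm c [-3.8  4. ] size [51.6 68.2] yaw 0.448 xmax 33.04501 ymax 44.25466
```

View pics/w9.png

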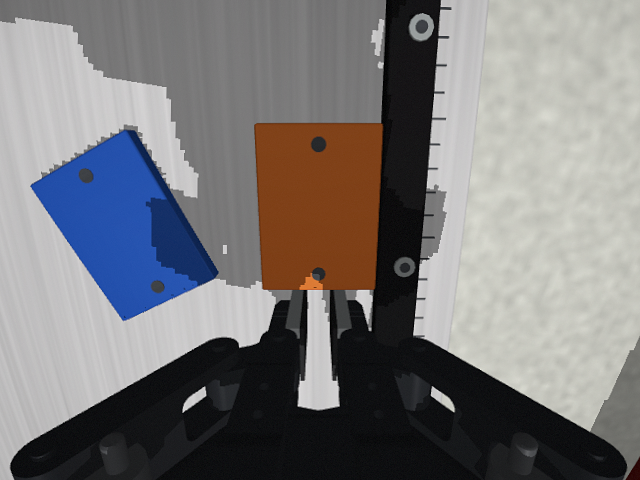

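Request:
drive_tool(plan=[[-0.0009,0.005,0,0,0,0],[-0.0019,0.011,0,0,0,0],[-0.003,0.017,0,0,0,0],[-0.004,0.023,0,0,0,0],[-0.0051,0.029,0,0,0,0],[-0.0062,0.035,0,0,0,0],[-0.0072,0.041,0,0,0,0],[-0.0083,0.047,0,0,0,0],[-0.009,0.051,0,0,0,0],[-0.0095,0.054,0,0,0,0]])

```text
t: 12.9
eef_pos: [0.6034, 0.0612, 0.0855]
tcp_rot: [-2.02, -2.406, -0.0]
wrist_force: [-0.2, -0.5, 0.6]
width: 0.0101
```

```bash
python3 - <<'E'
from h import *
o,f=snap('wrist','w10.png'); print(o['wrist_force'],o['eef_pos'],w2j(o['eef_pos']),o['width']);blanks(f,o,hi=60000)
E
```

```text
[-0.19640102 -0.54409527  0.5614    ] [0.60344728 0.06119364 0.08548198] [[0.07599139 0.01980829]] 0.010069267854311446
orange jig mm c [76.4 66.4] size [49.  67.9] yaw 0.001 xmax 100.96566 ymax 100.36402
blue jig mm c [-7.2 13.3] size [52.7 51.2] yaw -1.122 xmax 24.87297 ymax 47.05455
```

View pics/w10.png

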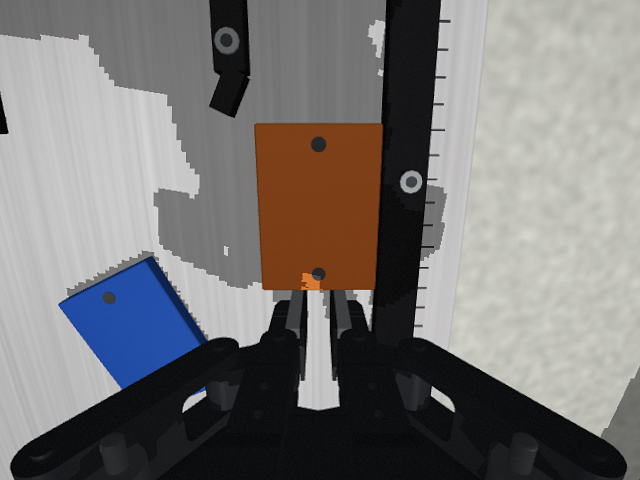

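The blank lines up with the slot: its left edge is at u=255 and the guide's inner face at u≈248, with its right edge on the rail. Continuing.

Request:
drive_tool(plan=[[-0.0009,0.005,0,0,0,0],[-0.0018,0.01,0,0,0,0],[-0.0026,0.015,0,0,0,0],[-0.0035,0.02,0,0,0,0],[-0.0044,0.025,0,0,0,0],[-0.0053,0.03,0,0,0,0],[-0.0062,0.035,0,0,0,0],[-0.007,0.04,0,0,0,0],[-0.0079,0.045,0,0,0,0],[-0.0088,0.05,0,0,0,0],[-0.0097,0.055,0,0,0,0],[-0.0104,0.059,0,0,0,0]])

```text
t: 13.95
eef_pos: [0.593, 0.1201, 0.0854]
tcp_rot: [-2.021, -2.405, -0.0]
wrist_force: [-0.1, -0.7, 0.3]
width: 0.0101
```

```bash
python3 - <<'E'
from h import *
o,f=snap('wrist','w11.png'); print(o['wrist_force'],o['eef_pos'],w2j(o['eef_pos']),o['width']);blanks(f,o,hi=60000)
E
```

```text
[-0.10889271 -0.65771947  0.261839  ] [0.59302397 0.12008517 0.08544195] [[0.07586116 0.07961498]] 0.01008304379682449
orange jig mm c [ 76.3 126.2] size [49.  67.9] yaw 0.001 xmax 100.831635 ymax 160.15598
```

View pics/w11.png

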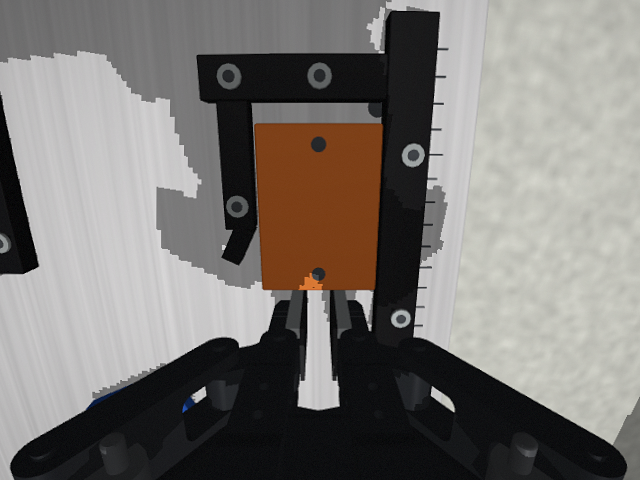

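It is in the slot, with about 8 mm left to the end stop (rows 102 to 124).

Request:
drive_tool(plan=[[-0.0004,0.002,0,0,0,0],[-0.0007,0.004,0,0,0,0],[-0.001,0.0055,0,0,0,0],[-0.0012,0.007,0,0,0,0],[-0.0014,0.008,0,0,0,0],[-0.0014,0.008,0,0,0,0]])

```text
t: 14.5
eef_pos: [0.5917, 0.1276, 0.0854]
tcp_rot: [-2.021, -2.405, -0.0]
wrist_force: [-0.2, -0.5, 0.2]
width: 0.0105
```

Request:
drive_tool(plan=[[-0.0002,0.001,0,0,0,0],[-0.0003,0.0015,0,0,0,0],[-0.0003,0.0015,0,0,0,0]])

```text
t: 14.75
eef_pos: [0.5917, 0.1282, 0.0854]
tcp_rot: [2.022, 2.404, -0.001]
wrist_force: [1.0, -2.6, -0.6]
width: 0.0103
```

Request:
drive_tool(plan=[[-0.0002,0.001,0,0,0,0],[-0.0003,0.0015,0,0,0,0],[-0.0003,0.0015,0,0,0,0]])

```text
t: 15.0
eef_pos: [0.5916, 0.1284, 0.0854]
tcp_rot: [2.022, 2.402, -0.003]
wrist_force: [1.0, -6.3, 2.0]
width: 0.0104
```

```bash
python3 - <<'E'
from h import *
o,f=snap('wrist','w12.png'); print(o['wrist_force'],o['eef_pos'],w2j(o['eef_pos']),o['width']);blanks(f,o,hi=60000)
cv2.imwrite('pics/w12c.png',cv2.resize(f['pixels'][60:320,190:450],None,fx=2.3,fy=2.3,interpolation=cv2.INTER_CUBIC))
E
```

```text
[ 0.99512304 -6.34908253  2.02526216] [0.5916388  0.12839307 0.08539771] [[0.07592677 0.08803731]] 0.010374328421387134
orange jig mm c [ 76.4 134.4] size [48.9 68.6] yaw 0.003 xmax 100.92925 ymax 168.70985
```

View pics/w12c.png

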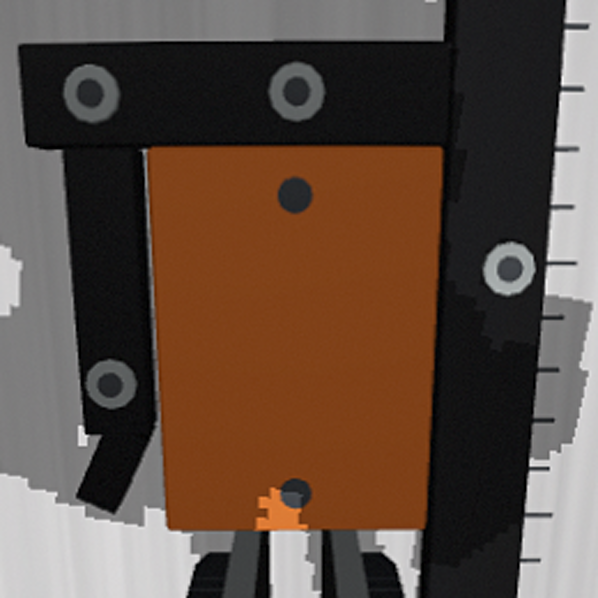

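It is home: tight on the end stop and the rail, with the 2 mm slack on the guide side and 6 N on the stop. I'll back straight off, lift and check.

Request:
drive_tool(plan=[[0.0009,-0.005,0,0,0,0],[0.0026,-0.015,0,0,0,0],[0.0035,-0.02,0.0,0,0,0],[0.0035,-0.02,0.02,0,0,0],[0.0035,-0.02,0.05,0,0,0],[0.0035,-0.02,0.08,0,0,0],[0.0035,-0.02,0.1,0,0,0],[0.0035,-0.02,0.1,0,0,0],[0.0035,-0.02,0.1,0,0,0]])

```text
t: 15.8
eef_pos: [0.5953, 0.1101, 0.1866]
tcp_rot: [2.021, 2.403, 0.003]
wrist_force: [-0.8, -0.2, -0.5]
width: 0.0101
```

```bash
python3 - <<'E'
from h import *
o,f=snap('wrist','w13.png'); print(o['t'],o['wrist_force'],o['eef_pos']);blanks(f,o,hi=60000)
cv2.imwrite('pics/w13c.png',cv2.resize(f['pixels'][80:280,210:450],None,fx=2.9,fy=2.9,interpolation=cv2.INTER_CUBIC))
o,f=snap('top','top9.png');blanks(f,lo=200)
a=cv2.imread('pics/top0.png');d=cv2.absdiff(a,f['pixels']).max(2)
E
```

```text
15.8 [-0.82573637 -0.19482497 -0.4594197 ] [0.59532685 0.1101188  0.18660922]
orange jig mm c [ 76.5 134. ] size [49.3 68.1] yaw 0.001 xmax 101.1325 ymax 168.04765
blue jig mm c [-6.2  8.5] size [51.6 62.9] yaw 0.443 xmax 29.221878 ymax 47.823635
orange jig mm c [ 76.  135.3] size [52.5 70.9] yaw 0.007 xmax 102.513695 ymax 170.79
blue jig mm c [-230.5  642.7] size [44.8 48.8] yaw 1.5 xmax -204.62991 ymax 665.61597
blue jig mm c [-11.8  12.3] size [46.7 48.6] yaw 0.447 xmax 17.022932 ymax 41.748325
```

View pics/w13c.png

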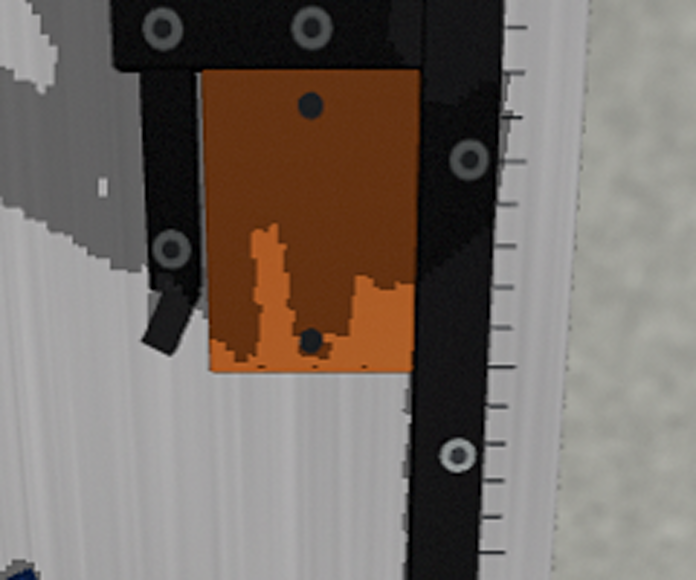

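View pics/top9.png

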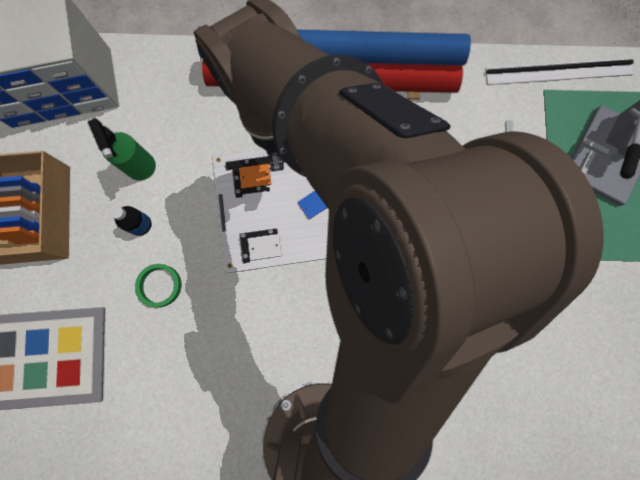

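The orange blank is seated: tight on the stop and the rail, yaw 0.001. In the top view the white blank, bottles and tape look unmoved; blue is partly hidden by the arm, but its visible corner gives the same ymax of 41.7. Handing in.

```bash
python3 -c "
from station import r
print(r.job_done(), r.get_obs()['t'])"
```

```text
the job is handed in; nothing more can be done
the job is handed in; nothing more can be done
```

The orange blank is fully home in the far corner pocket, and I handed the job in at about 16 s of the 58 s allowed.

I pushed it square onto the rail with two spread fingertips (about 7 N at contact). Then I turned the tool 90° and slid it along the rail from behind until it stopped on the end stop (about 6 N).

**Last checks:**
- **Position:** the wrist view put the blank at jig (76.5, 134.0) mm, turned 0.001 rad from the rail. It showed no visible gap at the rail or the end stop. The top view gave (76.0, 135.3) mm and 0.007 rad.
- **Disagreement:** the x readings are 1 to 1.5 mm past the true home (75, 135), which isn't possible. They fit the offset of about 2 mm I saw on the rail face, within the camera calibration, so I relied on the contact forces and the visible seating.
- **Bystanders:** the white blank, bottles and tape looked unmoved in the top view. The arm hid part of the blue blank, but its visible corner hadn't moved. The driver, squeegee and caliper were mostly hidden and weren't rechecked, though the arm never worked near them.

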